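# Load the metrology tool's leaning puck magazine

## Robot

A 7-joint arm with a two-finger parallel gripper is mounted at the origin on the work surface. World frame = base frame: x ahead of the robot, y to its left, z up, the work surface at z = 0. Lengths are in m, angles in rad, forces in N, time in s.
With the tool pointing down it reaches from about 0.425 to 0.95 m from the base axis. Payload 4.7 kg.
Tool frame: the origin (TCP) lies midway between the tips of the shut fingers; the grasp point (between the pads) lies pinch_z behind it (pinch_z is the distance from the TCP to the grasp point, in m); z points along the fingers, y is the line along which they close (so a half turn about z gives the same grasp; the last joint's range is limited). The gripper opens to 87 mm and grips with 3 to 60 N. Pads are 19 mm wide; open, the fingers measure 117 mm over their backs; the gripper's body (75 mm by 190 mm) begins 51 mm behind the grasp point.
Start: joints at [1.108, 0.469, -0.049, 1.532, 0.024, 1.141, -0.082], TCP at [0.284, -0.612, 0.223] pointing down, gripper open.
Joint ranges: [-2.59, 2.59], [-0.33, 1.99], [-1.39, 1.29], [0.1, 2.45], [-1.04, 4.18], [0.21, 1.99], [-2.66, 2.66]. Speed limits (rad/s): [2.57, 2.57, 3.14, 3.14, 3.14, 3.14, 3.14].

## Interface

Orientations are given as a unit quaternion [w, x, y, z].
In Python, from plant import movep, movel, move_joints, set_gripper, pause, ik, grab_frame, camera_model, Unreachable, hand_in, current_time, current_q, current_joint_vel, current_joint_torque, current_tcp_pos, current_orientation, current_ft_force, current_ft_torque, current_grip_width, current_grip_force, pinch_z gives the robot as it stands. The module is installed in compiled form; this text tells all that it offers. Calls block until the motion is done:
- movep(position, orientation): joint-space move of the TCP to a pose.
- movel(position, ori=None, vel=0.15, force_limit=None): straight line of the TCP; ori=None keeps the orientation; vel is the mean speed in m/s. With force_limit (N) it stops when the force on the tool has changed by that much, and returns True; else False.
- move_joints(angles): joint-space move.
- set_gripper(opening, grasp_force=None): opening from 0.0 (shut) to 1.0 (fully open); grasp_force is the grip in N (None keeps the last); returns when the fingers have stopped.
- pause(seconds).
- ik(position, orientation): joint angles nearest the present ones, or None.
- grab_frame(name): name is "side" or "top"; returns the picture (384x512x3 uint8, red, green, blue); there is no depth.
- camera_model(name): a dict with "vertical_fov" (degrees; the focal length in pixels is half the picture's height over the tangent of half this angle, whatever the lens; pixels are square), "cx", "cy" (the principal point, pixels), "position" and "orientation" of the camera in the world. Camera axes: x right, y up, looking along -z (the intrinsics and any distortion apply to the point x, -y, -z); pixel columns grow to the right and rows downward; lengths in m; the calibration is good to about 2 mm. A picture is of the moment at which its call begins. camera_model takes no time and is no camera call.
A pose or a line that the arm cannot do raises Unreachable and nothing moves.
- hand_in(): hands the job in; it is judged then, once.
Readings, each from a call of its own:
- current_time(): time.
- current_q(): joint angles.
- current_joint_vel(): joint speeds.
- current_joint_torque(): joint torques, N m.
- current_tcp_pos(): TCP position.
- current_orientation(): TCP orientation.
- current_ft_force(): force on the tool from outside, world axes, zero at the start.
- current_ft_torque(): the same for the moment, N m.
- current_grip_width(): opening from 0.0 (shut) to 1.0 (fully open).
- current_grip_force(): force on a finger pad.
Only numpy, scipy, OpenCV 4.12 (cv2) and the standard library are available. Lean on these libraries where they do the work, as an engineer would, in place of code of your own. Each camera call takes 0.05 s, during which the arm holds its last target. There are 200 camera calls.

## Task

Swing the keeper off the mouth of the leaning tube magazine and load the three pucks that fit it: the long one first, so that it lies at the bottom, then the two short ones on top of it, end to end. Then swing the keeper fully shut over the mouth and let go. Leave the wide puck and the other things on the bench where they are.

Things in the scene. Friction and masses are not known exactly. Their poses are not given: they have to be found in the camera images.
- tube: white eight-sided magazine tube fixed on a foot on the bench, leaning 30 degrees from vertical, open mouth up and towards the robot side; place and heading vary. Origin: centre of the bore's closed lower end, 40 mm over the bench. z: up along the bore's axis; x: square to it, up and away from the robot; y: level. Bore 36 mm across flats, z = 0 to 152 mm; outside 44 mm; pucks slide down by their weight
- magazine: the fixed foot that carries the tube: aluminium plate 140 x 100 x 12 mm (along its x, y) with a low grey block and a short pillar (top 80 mm over the bench) under the tube. Origin: centre of its underside, on the bench; z up, x level in the direction in which the tube runs down; the tube origin lies at (35, 0, 40) mm of this frame
- mouth (a point): on the bore's axis at z = 161 mm of the tube frame, the rim of a short funnel (54 mm across outside) that leads from here to the bore at 152 mm. A 15 mm slot along the tube's +x side shows the pucks inside. A hinge lug (24 mm along x, top at z = 151 mm) reaches out to y = 67 mm of the tube frame; nothing else stands by the mouth on the other sides, save the keeper
- keeper (a joint): rad. Flat steel keeper plate (36 x 88 x 4 mm) that swings square to the tube's axis just over the mouth (z = 163 to 167 mm). 0 = fully shut, across the mouth, pointing along the tube's -y, at a stop; grows right-handed about the tube's +z, towards its +x; 1.57 = along +x, clear of the mouth; stop at 1.8. Starts at 0 to 0.25. Friction (about 1 N at the post) holds it where it is left
- keeper_pivot (a point): the keeper's pivot axis, parallel to the tube's z, at x = 0, y = 55 mm of the tube frame (this point at z = 163 mm)
- keeper_post (a point): middle of the keeper's handle: a round steel post, 12 mm diameter, 34 mm tall, standing on the keeper plate parallel to the tube's z, 55 mm from the pivot axis. This point is 17 mm above the plate (z = 184 mm of the tube frame). With the keeper shut it stands over the middle of the mouth
- puck_long: solid aluminium puck, 32 mm diameter, 60 mm tall, standing upright on the bench, the same at both ends; the long puck. Origin: centre of its underside as it stands, z along its axis. 0.13 kg, hidden variation
- puck_a: solid aluminium puck, 32 mm diameter, 40 mm tall, standing upright on the bench, the same at both ends; one of two equal short pucks. Origin: centre of its underside as it stands, z along its axis. 0.09 kg, hidden variation
- puck_b: solid aluminium puck, 32 mm diameter, 40 mm tall, standing upright on the bench, the same at both ends; the other short puck. Origin: centre of its underside as it stands, z along its axis. 0.09 kg, hidden variation
- puck_long_center (a point): point at the middle of the long puck (on its axis, 30 mm above its underside)
- puck_a_center (a point): point at the middle of one short puck (on its axis, 20 mm above its underside)
- puck_b_center (a point): point at the middle of the other short puck (on its axis, 20 mm above its underside)
- puck_wide: bystander: aluminium puck 50 mm diameter, 40 mm tall, standing among the others; too wide for the magazine. Origin: centre of its underside
- tweezers: bystander: steel tweezers 125 mm long, 6 mm thick, lying on the bench. Origin: middle, on the bench; x along them
- bottle: bystander: white bottle, 52 mm diameter, 110 mm tall. Origin: centre of its underside
- shipper: bystander: clear round wafer shipper, 110 mm diameter, 18 mm thick, lying flat. Origin: centre of its underside
- driver: bystander: screwdriver, 150 mm long, lying on the bench. Origin: its middle, on the bench; x along it
- vial: bystander: small glass vial with black cap, 24 mm diameter, 45 mm tall. Origin: centre of its underside
- weight: bystander: brass weight, 36 mm diameter, 30 mm tall. Origin: centre of its underside
There are look-alikes about, which are no part of the job. What is shaped like the puck_a but blue or red is not meant.

How it is judged:
By the outcome, as a careful person would: the job done as asked, in the order asked, and still so for the second after the job is handed in, with the robot touching nothing.
It also fails if it takes over 72 s, if anything falls off the work surface, if the arm or the gripper's body presses on something with over 40 N, if the wrist force passes 120 N, or if a joint passes its speed limit or range.

## Working session

There is one attempt and no reset: what is moved stays moved. The work goes in short steps, each a Python script; the robot and the scene stay as the last script left them, time stands still between calls to the robot, and variables do not carry over. Pictures are saved under pics/ and viewed, at most 10 in all, crops included, and the job is handed in when it is done.

```bash
ls; mkdir -p pics
python3 - <<'E'
from plant import *
import cv2,numpy as np
for n in("side","top"):
    im=grab_frame(n); np.save(f"pics/{n}0.npy",im); cv2.imwrite(f"pics/{n}0.png",cv2.resize(im[:,:,::-1],(800,600),interpolation=cv2.INTER_CUBIC)); print(n,camera_model(n))
print(pinch_z if not callable(pinch_z) else pinch_z(),current_time(),current_orientation(),current_tcp_pos())
E
```

```text
pics
side {'vertical_fov': 57.140007138392114, 'cx': 257.3026172738033, 'cy': 192.3848519127092, 'position': array([ 0.38640067, -0.64523364,  0.75538479]), 'orientation': array([ 0.90865291,  0.38562655, -0.06159783, -0.14780987])}
top {'vertical_fov': 42.67860013722412, 'cx': 258.5206968367225, 'cy': 187.9083692758045, 'position': array([ 0.39151306, -0.0609401 ,  1.26100868]), 'orientation': array([ 0.70562207,  0.06621294, -0.06867751, -0.70213727])}
0.0187 0.1 [-8.62396092e-04  9.76563403e-01  2.15228093e-01 -2.09958209e-04] [ 0.28351579 -0.61197526  0.2215917 ]
```

View pics/side0.png

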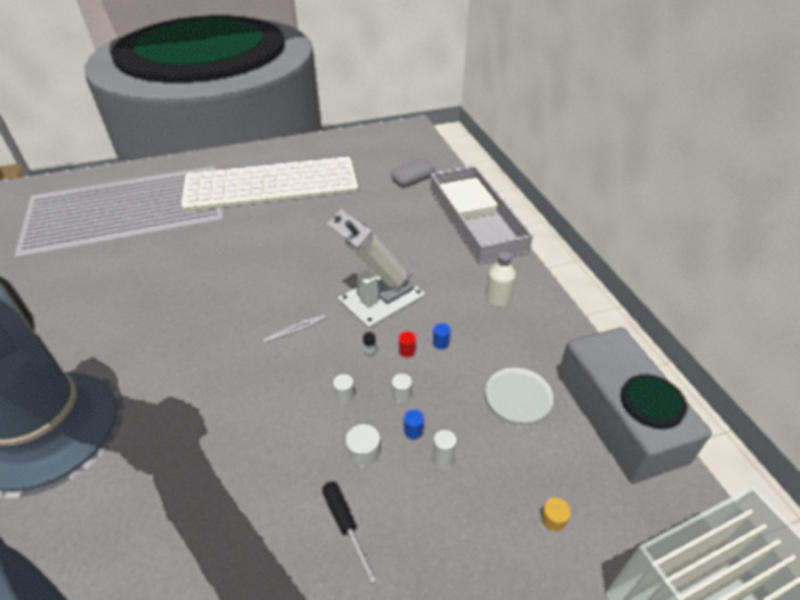

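View pics/top0.png

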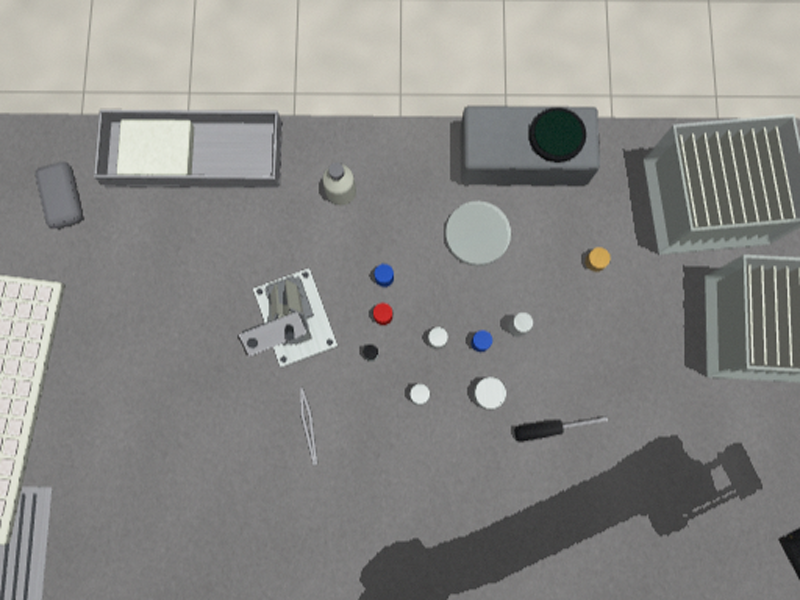

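The side view shows the keeper and post at (350,228), the short pucks at (343,388) and (402,387), and the long puck at (445,448). In the top view the plate screws are at (260,291), (306,275), (330,341) and (283,359). The shorts are at (437,337) and (420,394), and the long puck is at (523,323).

```bash
cat > h.py <<'E'
import numpy as np,cv2
from scipy.spatial.transform import Rotation as R
from plant import *
def rot(q): return R.from_quat(np.roll(q,-1)).as_matrix()
def quat(M): return np.roll(R.from_matrix(M).as_quat(),1)
def ray(n,uv):
    c=camera_model(n); f=192/np.tan(np.radians(c['vertical_fov']/2))
    d=np.array([(uv[0]-c['cx'])/f,-(uv[1]-c['cy'])/f,-1.]); return c['position'],rot(c['orientation'])@d
def onplane(n,uv,z):
    o,d=ray(n,uv); return o+d*(z-o[2])/d[2]
def project(n,p):
    c=camera_model(n); f=192/np.tan(np.radians(c['vertical_fov']/2)); v=rot(c['orientation']).T@(np.array(p)-c['position'])
    return np.array([c['cx']-f*v[0]/v[2], c['cy']+f*v[1]/v[2]])
def tri(u1,u2):
    A=[];b=[]
    for n,u in(("top",u1),("side",u2)):
        o,d=ray(n,u); d/=np.linalg.norm(d); P=np.eye(3)-np.outer(d,d); A.append(P); b.append(P@o)
    return np.linalg.solve(sum(A),sum(b))
E
python3 - <<'E'
from h import *
np.set_printoptions(precision=4,suppress=True)
s=.64
def cent(im,p,r,f):
    g=cv2.cvtColor(im,cv2.COLOR_RGB2GRAY).astype(float); x,y=(np.array(p)*s).round().astype(int)
    w=g[y-r:y+r+1,x-r:x+r+1]; m=f(w); yy,xx=np.mgrid[-r:r+1,-r:r+1]
    return np.array([x+(m*xx).sum()/m.sum(),y+(m*yy).sum()/m.sum()]),m.astype(bool).sum(),w
T=np.load('pics/top0.npy');S=np.load('pics/side0.npy')
dots=[]
for p in[(260,291),(306,275),(330,341),(283,359)]:
    c,n,w=cent(T,p,2,lambda w:np.clip(np.median(w)-w-15,0,None)); dots.append(onplane('top',c,.0125)); print(c,n,dots[-1])
dots=np.array(dots);print('mag',dots.mean(0),[np.linalg.norm(dots[i]-dots[(i+1)%4]) for i in range(4)])
for i,j in((3,0),(2,1)): d=dots[j]-dots[i]; print('yaw',np.degrees(np.arctan2(d[1],d[0])))
for i,j in((1,0),(2,3)): d=dots[j]-dots[i]; print('yaw+90',np.degrees(np.arctan2(d[1],d[0])))
for nm,p,ps,z in(('a',(437,337),(402,381),.04),('b',(420,394),(343,382),.04),('long',(523,323),(445,438),.06),('wide',(490,393),(363,437),.04)):
    c,n,w=cent(T,p,9 if nm!='wide' else 12,lambda w:(w>0.85*w.max()).astype(float))
    c2,n2,_=cent(S,ps,7 if nm!='wide' else 11,lambda w:(w>0.92*w.max()).astype(float))
    print(nm,n,c,onplane('top',c,z),n2,onplane('side',c2,z))
crop=lambda I,x,y,r:cv2.resize(I[y-r:y+r,x-r:x+r,::-1],(400,400),interpolation=cv2.INTER_CUBIC)
cv2.imwrite('pics/c1.png',np.hstack([crop(T,185,205,40),crop(S,235,165,40)]))
E
```

```text
[165.7858 186.1504] 10 [0.6364 0.1752 0.0125]
[195.1011 175.5438] 10 [0.6649 0.1002 0.0125]
[210.5557 218.6625] 12 [0.5523 0.0575 0.0125]
[181.0496 229.5745] 10 [0.524  0.1319 0.0125]
mag [0.5944 0.1162 0.0125] [np.float64(0.08022413515405133), np.float64(0.12039940516722762), np.float64(0.07960121799891909), np.float64(0.12044559630227634)]
yaw 21.09532355360419
yaw 20.798992840357403
yaw+90 110.80635594898999
yaw+90 110.83850176727998
a 102 [280.049  215.1961] [ 0.5584 -0.1189  0.04  ] 81 [ 0.5583 -0.1206  0.04  ]
b 113 [268.4336 251.5398] [ 0.4678 -0.0899  0.04  ] 81 [ 0.4675 -0.091   0.04  ]
long 111 [334.5766 205.6036] [ 0.5802 -0.2529  0.06  ] 112 [ 0.5799 -0.254   0.06  ]
wide 287 [313.6167 250.9861] [ 0.4697 -0.2015  0.04  ] 287 [ 0.4696 -0.2028  0.04  ]
```

View pics/c1.png

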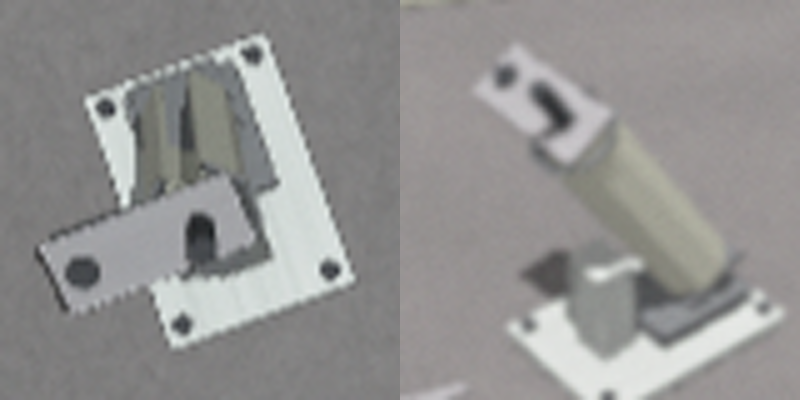

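The crop shows the keeper nearly shut. The pivot disc is at crop (82,272) and the post runs from about (203,215) to (203,250). The screw pattern comes out at 80 x 120 mm, so the magazine pose is good.

```bash
cat >> h.py <<'E'
yaw=np.radians(20.9); h=np.array([np.cos(yaw),np.sin(yaw),0]); u=np.array([0,0,1.]); l=np.cross(u,h)
O=np.array([.5944,.1162,0])+.035*h+.04*u
c30,s30=np.cos(np.pi/6),.5
tz=-s30*h+c30*u; tx=c30*h+s30*u; Tm=np.stack([tx,l,tz],1)
tp=lambda x,y,z:O+Tm@np.array([x,y,z])
post=lambda th,z:tp(.055*np.sin(th),.055-.055*np.cos(th),z)
def tool(zax,yax):
    return quat(np.stack([np.cross(yax,zax),yax,zax],1))
E
python3 - <<'E'
from h import *
np.set_printoptions(precision=3,suppress=True)
print('pivot pred',project('top',tp(0,.055,.167)),'obs',(145+82/5,165+272/5),project('side',tp(0,.055,.167)),(195+105/5,125+75/5))
for th in(0,.1,.2,.25): print(th,project('top',post(th,.201)),project('top',post(th,.167)),project('side',post(th,.201)),project('side',post(th,.167)))
print('mouth',tp(0,0,.161))
for sg in(1,-1):
    qd=tool(-u,sg*h); qt=tool(-tz,sg*tx)
    print(sg,'post',ik(post(0.1,.174),qt),ik(post(1.6,.174),qt))
    print(' mouth',ik(tp(0,0,.165),qt),ik(tp(0,0,.25),qt))
    for p in((.558,-.12),(.4676,-.0905),(.580,-.2535)): print(' pick',ik([*p,.02],qd),ik([*p,.15],qd))
E
```

```text
pivot pred [160.976 218.71 ] obs (161.4, 219.4) [215.742 139.639] (216.0, 140.0)
0 [185.222 215.352] [184.612 210.007] [221.422 142.362] [227.445 148.978]
0.1 [184.194 213.161] [183.613 207.871] [222.788 140.755] [228.767 147.416]
0.2 [182.929 211.074] [182.384 205.836] [224.016 139.07 ] [229.954 145.776]
0.25 [182.211 210.076] [181.687 204.863] [224.575 138.203] [230.493 144.932]
mouth [0.552 0.1   0.179]
1 post [ 0.381  0.169 -0.644  2.185  0.114  0.303  0.036] [ 0.309  0.204 -0.738  2.09   0.384  0.397 -0.335]
 mouth [ 0.373  0.187 -0.641  2.197  0.16   0.277 -0.007] [ 0.753 -0.005 -0.914  2.172 -0.234  0.469  0.384]
 pick [ 0.54   0.618 -0.536  1.926  0.464  0.723  0.094] [ 0.602  0.444 -0.605  1.837  0.304  0.955  0.229]
 pick [ 0.515  0.499 -0.51   2.144  0.428  0.597  0.062] [ 0.622  0.291 -0.61   2.044  0.217  0.869  0.255]
 pick [ 0.638  0.666 -0.411  1.779  0.363  0.771  0.407] [ 0.691  0.515 -0.481  1.693  0.274  1.001  0.478]
-1 post [-1.061  0.148  0.95   2.251 -0.693  0.362 -2.325] [-1.346  0.232  1.162  2.164 -0.681  0.436 -2.468]
 mouth [-1.044  0.176  0.944  2.262 -0.798  0.355 -2.223] None
 pick [ 0.057  0.554  0.107  1.955 -0.095  0.637 -2.553] [ 0.124  0.374  0.017  1.865 -0.008  0.903 -2.631]
 pick [ 0.057  0.446  0.056  2.17  -0.048  0.527 -2.628] [-0.784  0.401  1.127  2.113 -0.465  0.904 -2.166]
 pick [ 0.218  0.632  0.178  1.807 -0.16   0.717 -2.294] [ 0.243  0.467  0.14   1.722 -0.077  0.958 -2.364]
```

```bash
cat >> h.py <<'E'
QD=tool(-u,h); QT=tool(-tz,tx)
def st(m): print(m,'t=%.1f'%current_time(),'w=%.3f gf=%.1f'%(current_grip_width(),current_grip_force()),'tcp',current_tcp_pos().round(4),'F',np.round(current_ft_force(),1))
def snap(name,x,y,r,xs,ys,rs):
    crop=lambda I,x,y,r:cv2.resize(I[y-r:y+r,x-r:x+r,::-1],(400,400),interpolation=cv2.INTER_CUBIC)
    cv2.imwrite(f'pics/{name}.png',np.hstack([crop(grab_frame('top'),x,y,r),crop(grab_frame('side'),xs,ys,rs)]))
E
python3 - <<'E'
from h import *
movep(post(0,.255),QT); st('above')
set_gripper(.45,10)
movel(post(0,.174),QT,vel=.15,force_limit=8); st('at post')
set_gripper(0,10); st('grip')
print(current_tcp_pos()-post(0,.174))
for th in np.arange(.2,1.75,.25): movel(post(th,.174),QT,vel=.2)
st('open')
set_gripper(.45); movel(post(1.7,.255),QT,vel=.25); st('up')
snap('k1',185,205,50,235,165,50)
E
```

```text
above t=2.7 w=1.003 gf=0.0 tcp [0.5085 0.0824 0.261 ] F [ 0.7 -0.3  0.8]
at post t=4.4 w=0.452 gf=0.0 tcp [0.5458 0.098  0.191 ] F [ 0.5  0.  -0.2]
grip t=5.0 w=0.132 gf=10.0 tcp [0.5461 0.0974 0.1911] F [-1.  -1.1  2.7]
[ 0.00030672 -0.00028626  0.00039712]
open t=6.7 w=0.130 gf=10.0 tcp [0.5676 0.1731 0.2179] F [ 3.3  2.4 -2.4]
up t=8.0 w=0.452 gf=0.0 tcp [0.5301 0.1576 0.2887] F [-0.5 -0.5 -0.2]
```

View pics/k1.png

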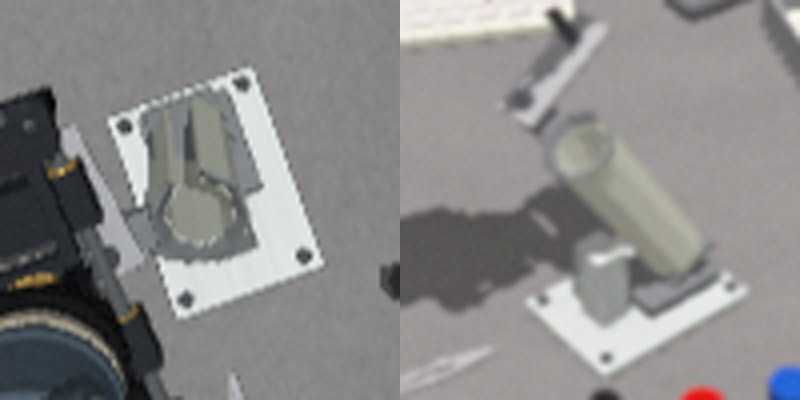

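The keeper is clear: it lies along tube +x and the mouth is open at crop (200,210). Next is the long puck.

```bash
cat >> h.py <<'E'
def load(p,hz,zin,zup):
    set_gripper(.7,25)
    movep([*p,hz+.09],QD); movel([*p,hz],QD,vel=.15,force_limit=10); st('down')
    set_gripper(0,25); st('grip'); movel([*p,hz+.15],QD,vel=.3); st('lifted')
    movep(tp(0,0,zup),QT); st('above mouth')
    r=movel(tp(0,0,zin),QT,vel=.1,force_limit=10); st('in %s'%r)
    print('tube z',Tm.T@(current_tcp_pos()-O))
def release(name):
    set_gripper(.6); pause(.3); movel(tp(0,0,.27),QT,vel=.25); st('rel')
    snap(name,185,205,50,235,165,50)
E
python3 - <<'E'
from h import *
movel(tp(0,0,.27),QT,vel=.3)
load((.580,-.2535),.028,.170,.25)
if current_grip_width()>.3: release('l1')
E
```

```text
down t=11.5 w=0.701 gf=0.0 tcp [ 0.5808 -0.2534  0.029 ] F [-0.2  0.2  1. ]
grip t=12.1 w=0.362 gf=25.0 tcp [ 0.5802 -0.2536  0.0283] F [-0.   0.2  1.5]
lifted t=12.7 w=0.364 gf=25.0 tcp [ 0.5792 -0.2534  0.1775] F [-0.6  0.3 -1.5]
above mouth t=14.1 w=0.362 gf=25.0 tcp [0.5112 0.0831 0.2566] F [ 0.9 -1.1 -0.2]
in False t=15.0 w=0.361 gf=25.0 tcp [0.548  0.0983 0.1875] F [ 0.4  0.7 -1.4]
tube z [ 0.00033735 -0.00020097  0.17009041]
rel t=16.6 w=0.601 gf=0.0 tcp [0.5009 0.0801 0.2736] F [-0.3 -0.8 -0.1]
```

View pics/l1.png

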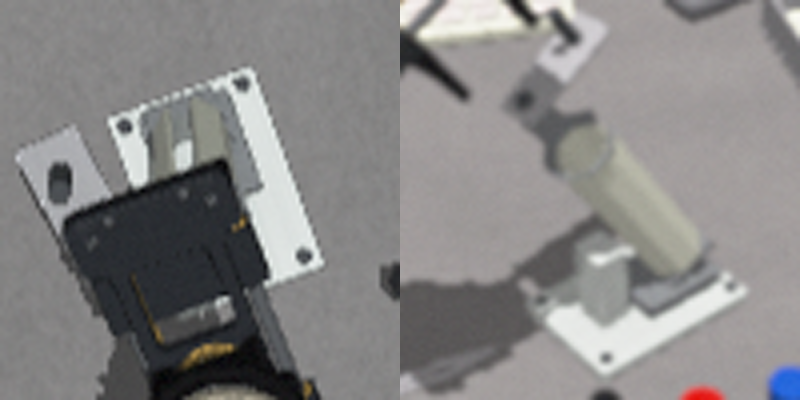

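The mouth is empty and the puck shows through the slot at (183,155). I'll load short puck a and compare the slot view with projections.

Run:
```python
from h import *
for z in(0,.03,.06,.1,.14): print(z,((project('top',tp(.016,0,z))-[135,155])*4).round())
load((.558,-.1198),.014,.165,.23)
if current_grip_width()>.3:
    release('l2')
```

```text
0 [179. 108.]
0.03 [181. 122.]
0.06 [182. 137.]
0.1 [184. 157.]
0.14 [187. 179.]
down t=19.0 w=0.697 gf=0.0 tcp [ 0.5588 -0.1195  0.015 ] F [-0.3 -0.1 -0.1]
grip t=19.6 w=0.360 gf=25.0 tcp [ 0.5583 -0.1198  0.0143] F [-0.5  0.2  1. ]
lifted t=20.2 w=0.361 gf=25.0 tcp [ 0.5571 -0.1201  0.1634] F [-0.   0.1 -2. ]
above mouth t=21.1 w=0.360 gf=25.0 tcp [0.52   0.0863 0.2388] F [ 0.5 -0.2 -0.2]
in False t=21.9 w=0.362 gf=25.0 tcp [0.5505 0.0992 0.1829] F [-0.2  0.2 -1.8]
tube z [ 0.00034428 -0.00019008  0.16476724]
rel t=24.5 w=0.603 gf=0.0 tcp [0.5009 0.0807 0.2736] F [ 0.   1.2 -0.4]
```

View pics/l2.png

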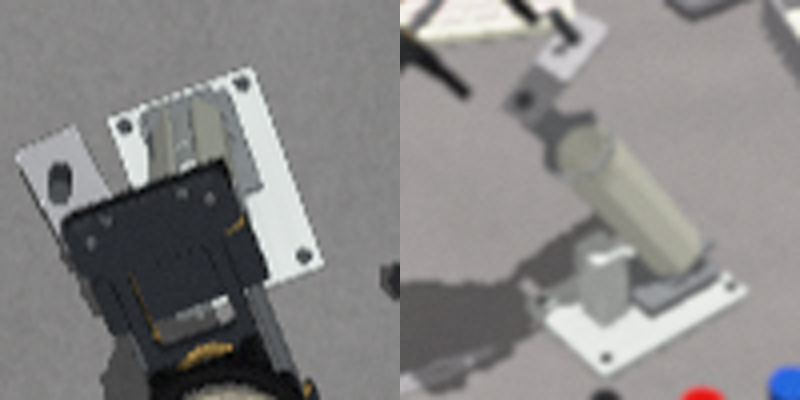

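Two pucks are now visible in the slot and nothing protrudes from the mouth. I'll load puck b, then move aside for a clear look.

Run:
```python
from h import *
load((.4677,-.0905),.014,.165,.23)
if current_grip_width()>.3:
    set_gripper(.6); pause(.3); movel(tp(0,0,.27),QT,vel=.25)
    movep([.5,-.15,.25],QD); st('aside'); snap('l3',185,200,30,235,165,30)
    for z in(.03,.06,.1,.14): print(z,((project('top',tp(.016,0,z))-[155,170])*400/60).round())
```

```text
down t=26.8 w=0.699 gf=0.0 tcp [ 0.4685 -0.0904  0.015 ] F [-0.1  0.1 -0.4]
grip t=27.4 w=0.360 gf=25.0 tcp [ 0.4679 -0.0906  0.0142] F [-0.  -0.4  2.3]
lifted t=28.1 w=0.364 gf=25.0 tcp [ 0.4668 -0.0909  0.1633] F [-0.5 -0.4 -1.1]
above mouth t=28.9 w=0.363 gf=25.0 tcp [0.5191 0.0864 0.238 ] F [-0.3  0.1 -1. ]
in False t=29.7 w=0.359 gf=25.0 tcp [0.5502 0.099  0.1827] F [-0.1 -0.1  0.1]
tube z [-5.29561618e-05 -2.73213957e-04  1.64770343e-01]
aside t=32.9 w=0.602 gf=0.0 tcp [ 0.4999 -0.148   0.2498] F [-0.6  0.8 -0.8]
0.03 [168. 104.]
0.06 [170. 128.]
0.1 [174. 162.]
0.14 [178. 198.]
```

View pics/l3.png

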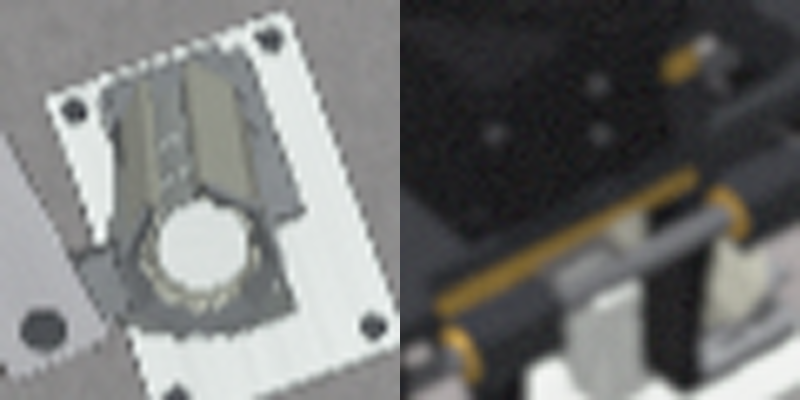

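The top view shows the upper puck's end face at crop (204,247), inside the funnel. I'll check its depth from the pixel position.

Run:
```python
from h import *
for z in(.13,.14,.15,.16,.18): print(z,((project('top',tp(0,0,z))-[155,170])*400/60).round())
print('rim',((project('top',tp(0,0,.161))-[155,170])*400/60).round())
```

```text
0.13 [193. 230.]
0.14 [194. 240.]
0.15 [195. 250.]
0.16 [197. 260.]
0.18 [199. 280.]
rim [197. 261.]
```

The face matches z ≈ 0.14 m, so all three pucks are seated below the keeper plane. Now I'll shut the keeper.

Run:
```python
from h import *
set_gripper(.45,10)
movep(post(1.7,.26),QT); movel(post(1.7,.174),QT,vel=.15,force_limit=8); st('at post')
set_gripper(0,10); st('grip')
for th in np.arange(1.45,.1,-.25):
    if movel(post(th,.174),QT,vel=.15,force_limit=25): st('BLOCK %.2f'%th); break
else:
    r=movel(post(-.12,.174),QT,vel=.04,force_limit=10); st('shut %s'%r)
    print((Tm.T@(current_tcp_pos()-O)).round(4), 'w',current_grip_width())
    set_gripper(.45); st('rel'); movel(tp(0,0,.27),QT,vel=.2)
    movep([.45,-.3,.3],QD); st('away'); snap('f1',185,205,40,235,165,40)
    print(project('top',post(0,.201))*5-[725,825],project('side',post(0,.201))*5-[975-400,625])
```

```text
at post t=35.5 w=0.444 gf=0.0 tcp [0.5682 0.1722 0.2181] F [-0.2  0.2 -0.5]
grip t=36.1 w=0.135 gf=10.0 tcp [0.5678 0.1723 0.2182] F [-1.5 -0.5  2.2]
shut True t=38.0 w=0.134 gf=10.0 tcp [0.5459 0.0966 0.1912] F [ 1.6  1.2 -1.5]
[-0.     -0.001   0.1746] w 0.13355149795592977
rel t=38.8 w=0.446 gf=0.0 tcp [0.546  0.0954 0.191 ] F [ 0.4 -0.  -0.4]
away t=41.7 w=0.449 gf=0.0 tcp [ 0.4505 -0.2983  0.3002] F [ 1.1 -0.4 -0.1]
[201.11184126 251.76068836] [532.1108313   86.80979173]
```

View pics/f1.png

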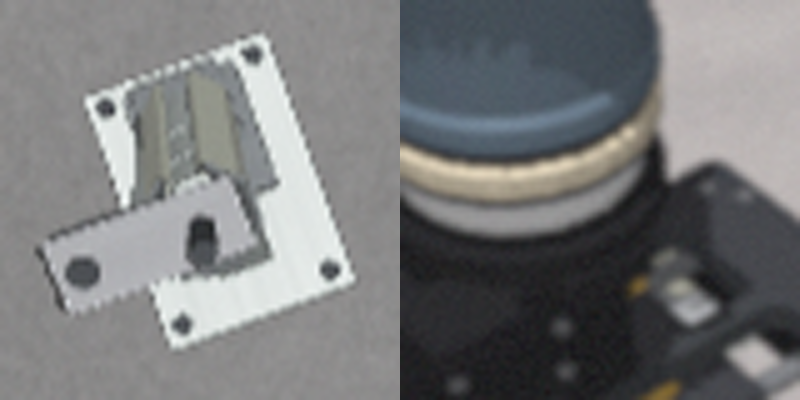

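```bash
python3 -c "
from plant import *
print(hand_in())"
```

```text
the job is handed in; nothing more can be done
None
```

I loaded the long puck and then the two short ones into the tube, swung the keeper shut against its stop, let go and handed the job in at about 42 s; the final top view showed the keeper across the mouth, and the wide puck and other things were not handled.

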